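# Park the bench caddy

## Robot

A 7-joint arm with a two-finger parallel gripper is mounted at the origin on a cart in front of the work surface, level with it; the furniture and walls round the work are solid. World frame = base frame: x ahead of the robot, y to its left, z up, the work surface at z = 0. Lengths are in mm, angles in degrees, forces in N, time in s.
With the tool pointing down it reaches from about 425 to 950 mm from the base axis. Payload 4.7 kg.
Tool frame: the origin (TCP) lies on the mounting face of the last link; the fingertips stand 182 mm ahead of it and the grasp point (between the pads) lies 164 mm ahead of it; z points along the fingers, y is the line along which they close (so a half turn about z gives the same grasp; the last joint's range is limited). The gripper opens to 87 mm and grips with 3 to 60 N. Pads are 19 mm wide; open, the fingers measure 117 mm over their backs; the gripper's body (75 mm by 190 mm) begins 51 mm behind the grasp point.
Start: joints at [65.495, 26.849, -2.785, 87.806, 1.381, 65.374, -4.715], TCP at [262.146, -622.021, 404.773] pointing down, gripper open.
Joint ranges: [-148.3, 148.3], [-19.14, 114.17], [-79.39, 73.82], [5.75, 140.21], [-59.74, 239.74], [12.07, 113.84], [-152.46, 152.46]. Speed limits (degrees/s): [147.25, 147.25, 180, 180, 180, 180, 180].

## Interface

Orientations are given as a 3x3 rotation matrix whose columns are the frame's x, y, z axes.
In Python, from bench import r gives the robot as it stands.
- The arm moves only by the tool move_arm, never from a script. Its argument "deltas" is a list of rows, each an object of numbers: "gripper": the closure, from 0 (fully open) to 1 (shut); "x", "y", "z": the shift along the tool's x, y, z in cm; "wx", "wy", "wz": the turn, a rotation vector about the tool's x, y, z in degrees. A call has 1 to 8 rows; each row is the pose to reach, as a shift and turn from the pose commanded when the call began, along the tool's axes at that moment; what a row does not reach only later rows make up. A row lasts 1/12 s, in which the tool goes at most 41.7 mm and 7.16 degrees, less where a joint would pass 70% of its speed; a pose out of reach is approached as far as the arm can. A call with a gripper value outside its range is refused whole. The fingers move at their own pace and stop on an object; "squeeze" is the grip in N (left out, the last holds). Time passes only in rows, so rows that repeat a pose let the fingers close. It gives the time, the measured TCP pose, the force, the opening and the grip force at its end, in the units of the state.
- r.get_obs(): the state, without advancing time (a new reading comes with each control period).
- r.snapshot(name): name is "scene" or "top" or "wrist"; returns the picture (480x640x3 uint8, red, green, blue); there is no depth.
- r.camera_params(name): a dict with "K" (3x3 intrinsics, pixels), "R" (3x3) and "t" (3): a world point X has camera coordinates R X + t. Camera axes: x right, y down, z forward; pixel columns grow to the right and rows downward; lengths in mm; the calibration is good to about 2 mm. A picture is of the moment at which its call begins: read the wrist's pose just before it. camera_params takes no time and is no camera call; for the wrist camera it gives the pose at the moment of the call.
- r.job_done(): hands the job in; it is judged then, once.
The state is a dict: "clock": time; "qpos": joint angles; "joint_vel": joint speeds; "tau": joint torques, N m; "eef_pos": TCP position; "tcp_rot": TCP orientation; "ft_force": force on the tool from outside, world axes, zero at the start; "torque": the same for the moment, N m; "gripper_width": finger opening in mm; "gripper_force": force on a finger pad.
Only numpy, scipy, OpenCV 4.12 (cv2) and the standard library are available. Lean on these libraries where they do the work, as an engineer would, in place of code of your own. Each camera call takes 0.05 s, during which the arm holds its last target. There are 200 camera calls.

## Task

Pull the caddy's telescoping handle up until its lock button clicks out, without lifting the caddy. Then push the caddy nose first until both front castors trail straight, well before it gets to the parking bay's stop block, and steer it on gently between the two tape strips until its nose rests squarely against the stop, castors still trailing straight. Keep the canister standing on the caddy, leave the other things on the bench alone, and let go.

Things in the scene. Friction and masses are not known exactly. Their poses are not given: they have to be found in the camera images.
- caddy: Plywood caddy, 1.3 to 1.7 kg in all: deck 170 x 110, its top 46 above the bench, from x = -30 to x = 140, then a 6 mm bumper. Origin on the bench below the handle and the middle of the rear axle; x to the nose, y left, z up. Two fixed rear wheels (diameter 32, at x = 0, y = +-43), so it turns best about its origin; two swivel castors at the nose. Handle tube and collar reach at most 110 high.
- nose (a point): middle of the front face of the rubber bumper, 146 mm ahead of the caddy's origin, 41 above the bench; axes as the caddy's
- handle (a joint): how far the telescoping handle is pulled up (m), 0 = down. It slides with a pull of 2 to 3 N and stays where left. It clicks somewhere between 45 and 65 mm, a height that differs each time (set by the dark collar on the tube); locked, it has about 4 mm of play up and down, and pulled on harder it lifts the caddy (7 N or more).
- bar (a point): centre of the handle's wooden cross bar: 16 thick along the caddy's x, 90 long along its y, 18 high; 140 mm above the bench when the handle is down, with 20 mm or more free below it beside the tube. Straight above the caddy's origin; axes as the caddy's.
- lock_button (a joint): travel of the brass spring button at the rear of the handle's tube (m): 0 = held in, 0.007 = clicked out through the collar's window (handle locked)
- castor_left_hub (a point): wheel centre of the left front castor (wheel diameter 26), which swivels freely all round an upright axis at x = 108, y = +37 of the caddy, 12 mm from the hub. Trailing straight: hub at x = 96, y = +37 of the caddy; this takes 40 to 60 mm of straight forward roll. The point's x points from hub to swivel axis.
- castor_right_hub (a point): the same of the right front castor: axis at x = 108, y = -37, trailing straight at x = 96, y = -37 of the caddy
- dock: parking bay fixed to the bench: dark wooden stop block 32 thick, 110 wide, 55 high, with two flat strips of tape 170 long running from it, inner edges 134 apart. Origin on the bench at the middle of the stop's face that meets the nose; x points into the stop (the direction in which the caddy drives in), z up.
- canister: small steel canister with lid, diameter 52, 100 high, 0.16 kg, loose in a low wooden frame (inside 58 x 58, 28 high) on the deck, 98 mm ahead of the caddy's origin; origin at the centre of its underside, z up
- glue_bottle: glue bottle standing on the bench beyond the lane, diameter 58, 166 high; bystander
- sanding_block: cork sanding block on the bench, 60 x 106 x 33; bystander
- block_plane: small block plane on the bench, 44 x 155 x 56; bystander
Not all that is in view belongs to the job. Of the things shaped like the caddy, the plywood one is meant.

How it is judged (in metres and radians):
On the way, in this order (a step that is already met when the one before it is completed fails the run):
1. the handle is pulled up and its lock button has clicked out, the caddy still away from the stop (value of joint lock_button above 0.005 m and x of nose in the frame of dock below -0.05 m), for 0.2 s.
2. both castors trail straight (within 20 degrees) while the nose is still more than 20 mm from the stop (x of each of castor_left_hub, castor_right_hub in the frame of caddy below 0.1 m and y of castor_left_hub in the frame of caddy between 0.0329 and 0.0411 m and y of castor_right_hub in the frame of caddy between -0.0411 and -0.0329 m and x of nose in the frame of dock below -0.02 m), for 0.1 s.
At the end, for the whole second after the job is handed in: The caddy stands still on its wheels with its nose within 6 mm of the stop, centred to within 12 mm and square to within 5 degrees (0.09 rad); both castors trail straight within 20 degrees; the lock button is out (over 5 mm); the canister stands upright in its frame on the caddy (x of nose in the frame of dock above -0.006 m and y of nose in the frame of dock between -0.012 and 0.012 m and angle between the x axis of caddy and the x axis of dock, either way round below 0.09 rad and x of caddy in the frame of dock below -0.1 m and x of each of castor_left_hub, castor_right_hub in the frame of caddy below 0.1 m and y of castor_left_hub in the frame of caddy between 0.0329 and 0.0411 m and y of castor_right_hub in the frame of caddy between -0.0411 and -0.0329 m and value of joint lock_button above 0.005 m and angle between caddy's own z axis and vertical below 0.05 rad and linear speed of caddy below 0.01 m/s and angle between canister's own z axis and vertical below 0.1 rad and horizontal distance between canister and caddy below 0.12 m and height (world z) of canister above 0.04 m); the robot touches nothing.
It fails at once if the caddy's rear is lifted more than 12 mm or the caddy is tipped (height (world z) of caddy above 0.012 m or angle between caddy's own z axis and vertical above 0.15 rad).
It fails at once if the caddy is pressed against the stop with more than 30 N (contact force between caddy and dock above 30 N).
It fails at once if the canister is tipped (angle between canister's own z axis and vertical above 0.5 rad).
It fails at once if a bystander is moved more than 30 mm (distance of any of glue_bottle, sanding_block, block_plane from where it was at the start of the episode above 0.03 m).
It also fails if it takes over 59 s, if anything falls off the work surface, if the arm or the gripper's body presses on something with over 40 N, if the wrist force passes 120 N, or if a joint passes its speed limit or range.

## Working session

There is one attempt and no reset: what is moved stays moved. The work goes in short steps, Python scripts to look and compute and a tool call to move; the robot and the scene stay as the last step left them, time stands still between calls to the robot, and variables do not carry over. Pictures are saved under pics/ and viewed, at most 10 in all, crops included, and the job is handed in when it is done.

Besides the shell and the picture viewer there is one more tool, called after "Request:" in YAML: its name, and indented under it one key for each argument. move_arm: Moves the arm, as the interface text tells. Its arguments: {"type":"object","properties":{"deltas":{"type":"array"},"squeeze":{"type":"number"}},"required":["deltas"]}

```bash
ls; mkdir -p pics; python3 - <<'E'
from bench import r
import cv2,numpy as np
for n in("scene","top"):
    im=r.snapshot(n); cv2.imwrite(f"pics/{n}0.png",im[:,:,::-1])
    p=r.camera_params(n); print(n,np.round(p["K"],1).tolist(),np.round(p["R"],3).tolist(),np.round(p["t"],1))
o=r.get_obs();print(o)
E
```

```text
pics
scene [[563.6, 0.0, 328.4], [0.0, 563.6, 237.3], [0.0, 0.0, 1.0]] [[-0.832, -0.555, 0.015], [-0.398, 0.578, -0.712], [0.386, -0.598, -0.702]] [ 441.7  361.1 1377.9]
top [[441.5, 0.0, 311.7], [0.0, 441.5, 242.2], [0.0, 0.0, 1.0]] [[-0.006, -1.0, 0.005], [-0.995, 0.006, -0.102], [0.102, -0.006, -0.995]] [ -53.4  562.6 1131.9]
{'clock': 0.1, 'qpos': array([65.49501483, 26.89090333, -2.78294584, 87.8675343 ,  1.38186779,
       65.37518694, -4.71346453]), 'joint_vel': array([-0.07616162, -0.17550655,  0.05672303, -0.20680575,  0.05096534,
       -0.039373  ,  0.04565538]), 'tau': array([ 1.87618446e-05, -5.09172499e+01, -8.14728811e-02, -2.36831510e+01,
       -6.15147664e-02,  3.44579900e-02,  6.37084668e-05]), 'eef_pos': array([ 262.02732387, -621.82016042,  403.82015136]), 'tcp_rot': array([[ 9.21510901e-01,  3.88351751e-01, -7.58951131e-04],
       [ 3.88352482e-01, -9.21509564e-01,  1.57256039e-03],
       [-8.86741455e-05, -1.74387210e-03, -9.99998476e-01]]), 'ft_force': array([-1.05086736,  0.69742489, -0.14695207]), 'torque': array([-0.00563844,  0.01040199,  0.03411643]), 'gripper_force': 0.0, 'gripper_width': 87.00741197321818}
```

View pics/top0.png

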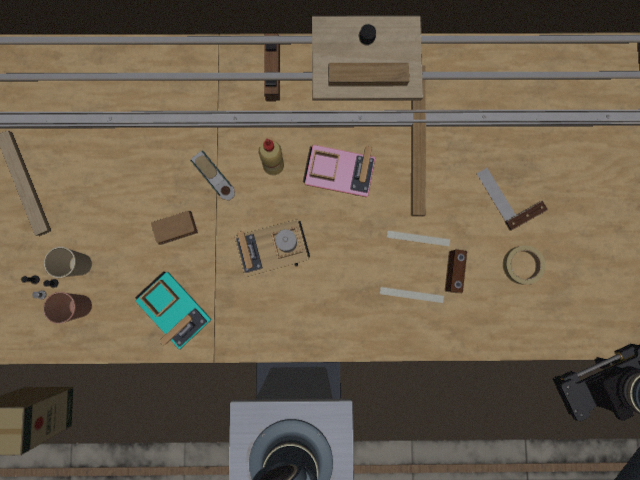

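View pics/scene0.png

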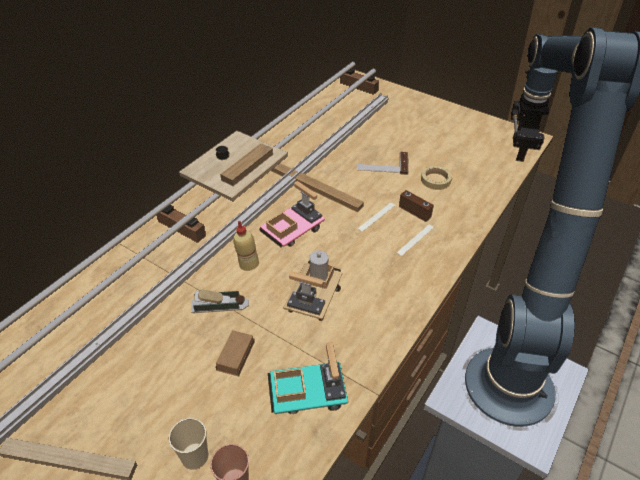

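Candidates in the top view: the plywood caddy (272,247), carrying the canister at (286,240); a pink one (340,170); a teal one (173,310). The plywood one fits (colour, canister, lane ahead of it). I'll confirm this with an enlarged crop.

```bash
python3 - <<'E'
import cv2,numpy as np
t=cv2.imread("pics/top0.png"); s=cv2.imread("pics/scene0.png")
a=cv2.resize(t[210:310,225:325],None,fx=4,fy=4,interpolation=cv2.INTER_CUBIC)
b=cv2.resize(t[220:310,375:475],(400,360),interpolation=cv2.INTER_CUBIC)
c=np.zeros((400,800,3),np.uint8); c[:,:400]=a; c[:360,400:]=b
cv2.imwrite("pics/crop0.png",c)
E
```

```text
(no output)
```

View pics/crop0.png

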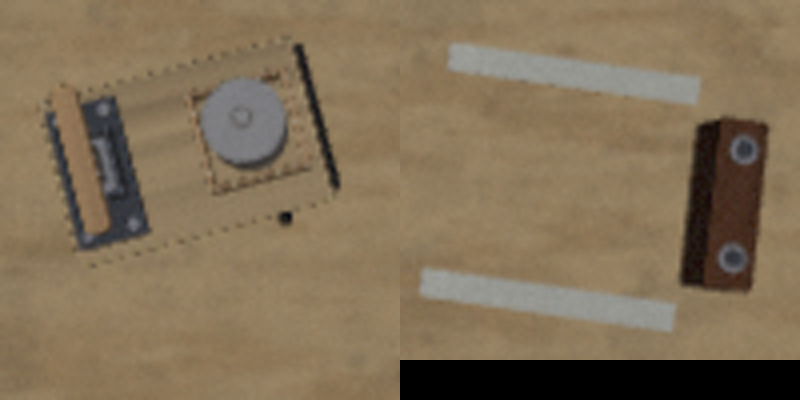

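```bash
cat > h.py <<'E'
import numpy as np, cv2
from bench import r
def ray(cam,px,z):
    p=cam if isinstance(cam,dict) else r.camera_params(cam)
    R=np.array(p["R"]);t=np.array(p["t"]);C=-R.T@t
    d=R.T@np.linalg.inv(p["K"])@np.array([px[0],px[1],1.]); return C+d*(z-C[2])/d[2]
def proj(cam,X):
    p=cam if isinstance(cam,dict) else r.camera_params(cam)
    q=np.array(p["K"])@(np.array(p["R"])@np.array(X)+p["t"]); return q[:2]/q[2]
E
python3 - <<'E'
from h import *
A=lambda u,v:(225+(u+.5)/4-.5,210+(v+.5)/4-.5)
B=lambda u,v:(375+(u-400+.5)/4-.5,220+(v+.5)/4-.5)
f=lambda q,z:ray("top",q,z)[:2]
def show(n,a,b):
    d=b-a;print(n,a.round(),b.round(),"mid",((a+b)/2).round(1),"len",np.linalg.norm(d).round(1),"ang",np.degrees(np.arctan2(d[1],d[0])).round(1))
show("bumper",f(A(296,45),46),f(A(334,188),46))
show("bar",f(A(64,86),149),f(A(94,234),149))
show("can",f(A(242,114),150),f(A(242,114),150))
show("tapeU",f(B(450,69),0),f(B(697,104),0))
show("tapeL",f(B(424,268),0),f(B(676,304),0))
show("stop",f(B(722,118),55),f(B(703,290),55))
show("stopbottom",f(B(700,125),0),f(B(682,284),0))
E
```

```text
bumper [617. -23.] [523. -47.] mid [569.9 -35.1] len 96.5 ang -165.5
bar [577. 112.] [490.  93.] mid [533.6 102.3] len 89.3 ang -168.1
can [560.   7.] [560.   7.] mid [559.9   6.5] len 0.0 ang 0.0
tapeU [ 579. -261.] [ 554. -427.] mid [ 566.3 -343.8] len 168.0 ang -98.5
tapeL [ 445. -240.] [ 420. -408.] mid [ 432.6 -324. ] len 169.4 ang -98.5
stop [ 540. -425.] [ 430. -409.] mid [ 484.8 -416.9] len 110.9 ang 171.5
stopbottom [ 540. -428.] [ 433. -412.] mid [ 486.5 -420.3] len 107.6 ang 171.4
```

The top-view crop confirms the plywood caddy: the bar runs from about (241,231) to (248,268), the canister is at (285,238), and the right castor sticks out sideways. 

| Item | Position (mm) | Heading (deg) |
|---|---|---|
| Caddy origin | (534, 102) | -75.5 |
| Dock origin | (486, -418) | -98.5 |

Now moving above the bar.

Request:
move_arm:
  deltas:
    - {"x": 2.2,"y": -2.3}
    - {"x": 4.4,"y": -4.7}
    - {"x": 6.7,"y": -7.1}
    - {"x": 8.9,"y": -9.5}
    - {"x": 11.2,"y": -11.8}
    - {"x": 13.4,"y": -14.2}
    - {"x": 15.6,"y": -16.5}
    - {"x": 17.8,"y": -18.8}

```text
validation failed for argument at $.de...
```

Request:
move_arm:
  deltas:
    - {"x": 2.2,"y": -2.3}
    - {"x": 4.4,"y": -4.7}
    - {"x": 6.7,"y": -7.1}
    - {"x": 8.9,"y": -9.5}
    - {"x": 11.2,"y": -11.8}
    - {"x": 13.4,"y": -14.2}
    - {"x": 15.6,"y": -16.5}
    - {"x": 17.8,"y": -18.8}

```text
validation failed for argument at $.de...
```

Request:
move_arm:
  deltas:
    - {"x": 2.5,"y": -2.6,"wz": 1}
    - {"x": 5.0,"y": -5.3,"wz": 2}
    - {"x": 7.5,"y": -8.0,"wz": 3}
    - {"x": 10.0,"y": -10.6,"wz": 4.5}
    - {"x": 12.5,"y": -13.2,"wz": 6}
    - {"x": 15,"y": -16,"wz": 7.5}
    - {"x": 17.0,"y": -18,"wz": 8.7}
    - {"x": 17.5,"y": -18.6,"wz": 8.7}

```text
validation failed for argument at $.de...
```

Request:
move_arm:
  deltas:
    - {"gripper": 0,"x": 2.2,"y": -2.3,"z": 0,"wx": 0,"wy": 0,"wz": 0}
    - {"gripper": 0,"x": 4.4,"y": -4.7,"z": 0,"wx": 0,"wy": 0,"wz": 0}
    - {"gripper": 0,"x": 6.7,"y": -7.1,"z": 0,"wx": 0,"wy": 0,"wz": 0}
    - {"gripper": 0,"x": 8.9,"y": -9.5,"z": 0,"wx": 0,"wy": 0,"wz": 0}
    - {"gripper": 0,"x": 11.2,"y": -11.8,"z": 0,"wx": 0,"wy": 0,"wz": 0}
    - {"gripper": 0,"x": 13.4,"y": -14.2,"z": 0,"wx": 0,"wy": 0,"wz": 0}
    - {"gripper": 0,"x": 15.6,"y": -16.5,"z": 0,"wx": 0,"wy": 0,"wz": 0}
    - {"gripper": 0,"x": 17.8,"y": -18.8,"z": 0,"wx": 0,"wy": 0,"wz": 0}

```text
clock: 0.77
eef_pos: [353.3, -377.9, 404.5]
tcp_rot: [[0.922, 0.388, -0.0], [0.388, -0.922, 0.0], [-0.0, -0.001, -1.0]]
ft_force: [0.9, 0.9, 0.3]
gripper_width: 87.0
gripper_force: 0.0
```

Request:
move_arm:
  deltas:
    - {"gripper": 0,"x": 2.2,"y": -2.3,"z": 0,"wx": 0,"wy": 0,"wz": 0}
    - {"gripper": 0,"x": 4.4,"y": -4.7,"z": 0,"wx": 0,"wy": 0,"wz": 0}
    - {"gripper": 0,"x": 6.7,"y": -7.1,"z": 0,"wx": 0,"wy": 0,"wz": 0}
    - {"gripper": 0,"x": 8.9,"y": -9.5,"z": 0,"wx": 0,"wy": 0,"wz": 0}
    - {"gripper": 0,"x": 11.2,"y": -11.8,"z": 0,"wx": 0,"wy": 0,"wz": 0}
    - {"gripper": 0,"x": 13.4,"y": -14.2,"z": 0,"wx": 0,"wy": 0,"wz": 0}
    - {"gripper": 0,"x": 15.6,"y": -16.5,"z": 0,"wx": 0,"wy": 0,"wz": 0}
    - {"gripper": 0,"x": 17.8,"y": -18.8,"z": 0,"wx": 0,"wy": 0,"wz": 0}

```text
clock: 1.43
eef_pos: [444.2, -135.7, 404.6]
tcp_rot: [[0.922, 0.388, -0.0], [0.388, -0.922, -0.0], [-0.0, 0.0, -1.0]]
ft_force: [0.4, -0.2, -0.5]
gripper_width: 86.8
gripper_force: 0.0
```

Request:
move_arm:
  deltas:
    - {"gripper": 0,"x": 2.5,"y": -2.6,"z": 0,"wx": 0,"wy": 0,"wz": 1}
    - {"gripper": 0,"x": 5,"y": -5.3,"z": 0,"wx": 0,"wy": 0,"wz": 2}
    - {"gripper": 0,"x": 7.5,"y": -7.9,"z": 0,"wx": 0,"wy": 0,"wz": 3.5}
    - {"gripper": 0,"x": 10,"y": -10.6,"z": 0,"wx": 0,"wy": 0,"wz": 5}
    - {"gripper": 0,"x": 12.5,"y": -13.2,"z": 0,"wx": 0,"wy": 0,"wz": 6.5}
    - {"gripper": 0,"x": 15,"y": -15.8,"z": 0,"wx": 0,"wy": 0,"wz": 8}
    - {"gripper": 0,"x": 17,"y": -17.9,"z": 0,"wx": 0,"wy": 0,"wz": 8.3}
    - {"gripper": 0,"x": 17.5,"y": -18.5,"z": 0,"wx": 0,"wy": 0,"wz": 8.3}

```text
clock: 2.1
eef_pos: [534.1, 106.4, 404.7]
tcp_rot: [[0.966, 0.258, 0.001], [0.258, -0.966, 0.004], [0.001, -0.003, -1.0]]
ft_force: [-0.3, 1.1, 0.2]
gripper_width: 87.0
gripper_force: 0.0
```

```bash
python3 - <<'E'
from h import *
o=r.get_obs();print(o["eef_pos"],o["tcp_rot"].round(3).tolist(),o["qpos"].round(0))
p=r.camera_params("wrist");im=r.snapshot("wrist");cv2.imwrite("pics/w1.png",im[:,:,::-1])
import pickle;pickle.dump(p,open("w1.pkl","wb"))
for X in ([533.6,102.3,149],[490,93,149],[577,112,149],[570,-35,46]): print(X,proj(p,X).round())
E
```

```text
[534.06915091 106.40000209 404.67579227] [[0.966, 0.258, 0.001], [0.258, -0.966, 0.004], [0.001, -0.003, -1.0]] [  7.  17. -28. 105.   9.  61. -99.]
[533.6, 102.3, 149] [324. 257.]
[490, 93, 149] [321. 323.]
[577, 112, 149] [328. 184.]
[570, -35, 46] [491. 216.]
```

View pics/w1.png

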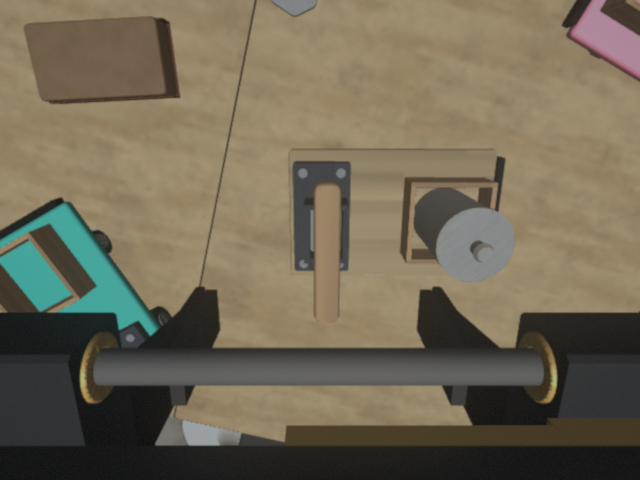

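```bash
python3 - <<'E'
from h import *
import pickle;p=pickle.load(open("w1.pkl","rb"))
f=lambda q,z:ray(p,q,z)[:2]
def show(n,a,b):
    d=b-a;print(n,a.round(1),b.round(1),"mid",((a+b)/2).round(1),"len",np.linalg.norm(d).round(1),"ang",np.degrees(np.arctan2(d[1],d[0])).round(1))
show("bar",f((328,182),149),f((326.5,322),149))
show("deckL",f((290,150),46),f((496,150),46))
show("deckrear",f((290,150),46),f((292,272),46))
show("deckR",f((292,272),46),f((405,270),46))
show("nosecorner",f((504,157),46),f((504,157),46))
E
```

```text
bar [578.3 112.3] [491.6  89.5] mid [534.9 100.9] len 89.7 ang -165.3
deckL [579.4 142.2] [622.2 -17.9] mid [600.8  62.2] len 165.7 ang -75.0
deckrear [579.4 142.2] [477.3 115.4] mid [528.4 128.8] len 105.6 ang -165.3
deckR [477.3 115.4] [505.   19.8] mid [491.2  67.6] len 99.5 ang -73.9
nosecorner [618.7 -26.2] [618.7 -26.2] mid [618.7 -26.2] len 0.0 ang 0.0
```

Request:
move_arm:
  deltas:
    - {"gripper": 0,"x": 0.1,"y": 0.05,"z": 2,"wx": 0,"wy": 0,"wz": 0}
    - {"gripper": 0,"x": 0.1,"y": 0.05,"z": 4,"wx": 0,"wy": 0,"wz": 0}
    - {"gripper": 0,"x": 0.1,"y": 0.05,"z": 6,"wx": 0,"wy": 0,"wz": 0}
    - {"gripper": 0,"x": 0.1,"y": 0.05,"z": 8,"wx": 0,"wy": 0,"wz": 0}
    - {"gripper": 0,"x": 0.1,"y": 0.05,"z": 9.3,"wx": 0,"wy": 0,"wz": 0}
    - {"gripper": 0,"x": 0.1,"y": 0.05,"z": 10,"wx": 0,"wy": 0,"wz": 0}
    - {"gripper": 0,"x": 0.1,"y": 0.05,"z": 10,"wx": 0,"wy": 0,"wz": 0}

```text
clock: 2.73
eef_pos: [534.0, 99.3, 303.1]
tcp_rot: [[0.968, 0.25, -0.004], [0.25, -0.968, -0.002], [-0.004, 0.001, -1.0]]
ft_force: [-0.6, 0.5, 0.2]
gripper_width: 87.4
gripper_force: 0.0
```

Request:
move_arm:
  deltas:
    - {"gripper": 0.5,"x": 0,"y": 0,"z": 0,"wx": 0,"wy": 0,"wz": 0}
    - {"gripper": 0.7,"x": 0,"y": 0,"z": 0,"wx": 0,"wy": 0,"wz": 0}
    - {"gripper": 0.75,"x": 0,"y": 0,"z": 0,"wx": 0,"wy": 0,"wz": 0}
    - {"gripper": 0.8,"x": 0,"y": 0,"z": 0,"wx": 0,"wy": 0,"wz": 0}
    - {"gripper": 1,"x": 0,"y": 0,"z": 0,"wx": 0,"wy": 0,"wz": 0}
    - {"gripper": 1,"x": 0,"y": 0,"z": 0,"wx": 0,"wy": 0,"wz": 0}
    - {"gripper": 1,"x": 0,"y": 0,"z": 0,"wx": 0,"wy": 0,"wz": 0}
    - {"gripper": 1,"x": 0,"y": 0,"z": 0,"wx": 0,"wy": 0,"wz": 0}
  squeeze: 35

```text
clock: 3.4
eef_pos: [534.7, 100.9, 304.8]
tcp_rot: [[0.968, 0.251, 0.0], [0.251, -0.968, -0.0], [0.0, 0.0, -1.0]]
ft_force: [0.2, -0.8, -0.3]
gripper_width: 41.7
gripper_force: 0.0
```

Request:
move_arm:
  deltas:
    - {"gripper": 1,"x": 0,"y": 0,"z": 0,"wx": 0,"wy": 0,"wz": 0}
    - {"gripper": 1,"x": 0,"y": 0,"z": 0,"wx": 0,"wy": 0,"wz": 0}
    - {"gripper": 1,"x": 0,"y": 0,"z": 0,"wx": 0,"wy": 0,"wz": 0}
    - {"gripper": 1,"x": 0,"y": 0,"z": 0,"wx": 0,"wy": 0,"wz": 0}
    - {"gripper": 1,"x": 0,"y": 0,"z": 0,"wx": 0,"wy": 0,"wz": 0}
    - {"gripper": 1,"x": 0,"y": 0,"z": 0,"wx": 0,"wy": 0,"wz": 0}
    - {"gripper": 1,"x": 0,"y": 0,"z": 0,"wx": 0,"wy": 0,"wz": 0}
    - {"gripper": 1,"x": 0,"y": 0,"z": 0,"wx": 0,"wy": 0,"wz": 0}
  squeeze: 35

```text
clock: 4.07
eef_pos: [534.7, 100.9, 304.8]
tcp_rot: [[0.968, 0.251, 0.0], [0.251, -0.968, -0.0], [0.0, 0.0, -1.0]]
ft_force: [-0.5, 0.0, -0.2]
gripper_width: 15.6
gripper_force: 35.0
```

Gripped. Now pulling up 40 mm, then small steps.

Request:
move_arm:
  deltas:
    - {"gripper": 1,"x": 0,"y": 0,"z": -0.5,"wx": 0,"wy": 0,"wz": 0}
    - {"gripper": 1,"x": 0,"y": 0,"z": -1,"wx": 0,"wy": 0,"wz": 0}
    - {"gripper": 1,"x": 0,"y": 0,"z": -1.6,"wx": 0,"wy": 0,"wz": 0}
    - {"gripper": 1,"x": 0,"y": 0,"z": -2.2,"wx": 0,"wy": 0,"wz": 0}
    - {"gripper": 1,"x": 0,"y": 0,"z": -2.8,"wx": 0,"wy": 0,"wz": 0}
    - {"gripper": 1,"x": 0,"y": 0,"z": -3.4,"wx": 0,"wy": 0,"wz": 0}
    - {"gripper": 1,"x": 0,"y": 0,"z": -3.8,"wx": 0,"wy": 0,"wz": 0}
    - {"gripper": 1,"x": 0,"y": 0,"z": -4.0,"wx": 0,"wy": 0,"wz": 0}

```text
clock: 4.73
eef_pos: [534.6, 100.9, 345.5]
tcp_rot: [[0.968, 0.251, 0.0], [0.251, -0.968, -0.0], [0.0, 0.0, -1.0]]
ft_force: [0.5, -0.5, -3.5]
gripper_width: 15.9
gripper_force: 35.0
```

Request:
move_arm:
  deltas:
    - {"gripper": 1,"x": 0,"y": 0,"z": -0.15,"wx": 0,"wy": 0,"wz": 0}
    - {"gripper": 1,"x": 0,"y": 0,"z": -0.3,"wx": 0,"wy": 0,"wz": 0}
    - {"gripper": 1,"x": 0,"y": 0,"z": -0.45,"wx": 0,"wy": 0,"wz": 0}
    - {"gripper": 1,"x": 0,"y": 0,"z": -0.6,"wx": 0,"wy": 0,"wz": 0}
    - {"gripper": 1,"x": 0,"y": 0,"z": -0.6,"wx": 0,"wy": 0,"wz": 0}

```text
clock: 5.15
eef_pos: [534.7, 100.9, 351.0]
tcp_rot: [[0.968, 0.251, 0.0], [0.251, -0.968, -0.0], [0.0, 0.0, -1.0]]
ft_force: [-0.6, 0.2, -1.7]
gripper_width: 15.3
gripper_force: 35.0
```

Request:
move_arm:
  deltas:
    - {"gripper": 1,"x": 0,"y": 0,"z": -0.1,"wx": 0,"wy": 0,"wz": 0}
    - {"gripper": 1,"x": 0,"y": 0,"z": -0.2,"wx": 0,"wy": 0,"wz": 0}
    - {"gripper": 1,"x": 0,"y": 0,"z": -0.3,"wx": 0,"wy": 0,"wz": 0}
    - {"gripper": 1,"x": 0,"y": 0,"z": -0.3,"wx": 0,"wy": 0,"wz": 0}

```text
clock: 5.48
eef_pos: [534.7, 100.9, 353.9]
tcp_rot: [[0.968, 0.251, 0.0], [0.251, -0.968, -0.0], [0.0, 0.0, -1.0]]
ft_force: [0.4, 0.6, -3.2]
gripper_width: 15.5
gripper_force: 35.0
```

Request:
move_arm:
  deltas:
    - {"gripper": 1,"x": 0,"y": 0,"z": -0.1,"wx": 0,"wy": 0,"wz": 0}
    - {"gripper": 1,"x": 0,"y": 0,"z": -0.2,"wx": 0,"wy": 0,"wz": 0}
    - {"gripper": 1,"x": 0,"y": 0,"z": -0.3,"wx": 0,"wy": 0,"wz": 0}
    - {"gripper": 1,"x": 0,"y": 0,"z": -0.3,"wx": 0,"wy": 0,"wz": 0}

```text
clock: 5.82
eef_pos: [534.7, 100.9, 357.0]
tcp_rot: [[0.968, 0.251, 0.0], [0.251, -0.968, -0.0], [0.0, 0.0, -1.0]]
ft_force: [-0.9, -0.9, -1.5]
gripper_width: 15.3
gripper_force: 35.0
```

Request:
move_arm:
  deltas:
    - {"gripper": 1,"x": 0,"y": 0,"z": -0.1,"wx": 0,"wy": 0,"wz": 0}
    - {"gripper": 1,"x": 0,"y": 0,"z": -0.2,"wx": 0,"wy": 0,"wz": 0}
    - {"gripper": 1,"x": 0,"y": 0,"z": -0.2,"wx": 0,"wy": 0,"wz": 0}

```text
clock: 6.07
eef_pos: [534.8, 100.9, 359.1]
tcp_rot: [[0.968, 0.251, 0.0], [0.251, -0.968, -0.0], [0.0, 0.0, -1.0]]
ft_force: [-0.3, 0.0, -1.4]
gripper_width: 15.8
gripper_force: 35.0
```

Request:
move_arm:
  deltas:
    - {"gripper": 1,"x": 0,"y": 0,"z": -0.1,"wx": 0,"wy": 0,"wz": 0}
    - {"gripper": 1,"x": 0,"y": 0,"z": -0.2,"wx": 0,"wy": 0,"wz": 0}
    - {"gripper": 1,"x": 0,"y": 0,"z": -0.2,"wx": 0,"wy": 0,"wz": 0}

```text
clock: 6.32
eef_pos: [534.8, 100.9, 361.1]
tcp_rot: [[0.968, 0.251, 0.0], [0.251, -0.968, -0.0], [0.0, 0.0, -1.0]]
ft_force: [-1.0, -0.1, 1.0]
gripper_width: 15.5
gripper_force: 35.0
```

Request:
move_arm:
  deltas:
    - {"gripper": 1,"x": 0,"y": 0,"z": -0.1,"wx": 0,"wy": 0,"wz": 0}
    - {"gripper": 1,"x": 0,"y": 0,"z": -0.2,"wx": 0,"wy": 0,"wz": 0}
    - {"gripper": 1,"x": 0,"y": 0,"z": -0.2,"wx": 0,"wy": 0,"wz": 0}

```text
clock: 6.57
eef_pos: [534.6, 100.8, 362.3]
tcp_rot: [[0.968, 0.251, -0.0], [0.251, -0.968, -0.0], [-0.0, -0.0, -1.0]]
ft_force: [0.7, -0.8, -6.0]
gripper_width: 15.3
gripper_force: 35.0
```

```bash
python3 - <<'E'
from h import *
im=r.snapshot("scene");o=r.get_obs();print(o["ft_force"],o["eef_pos"])
p=r.camera_params("scene");print(proj(p,[534.9,100.9,100]))
c=proj(p,[534.9,100.9,100]).astype(int)
cv2.imwrite("pics/s2.png",cv2.resize(im[c[1]-60:c[1]+60,c[0]-70:c[0]+70,::-1],None,fx=5,fy=5,interpolation=cv2.INTER_CUBIC))
E
```

```text
[ 0.65728535 -0.06048458 -5.98706324] [534.6366823  100.81629355 362.2756176 ]
[305.97212291 289.74974252]
```

View pics/s2.png

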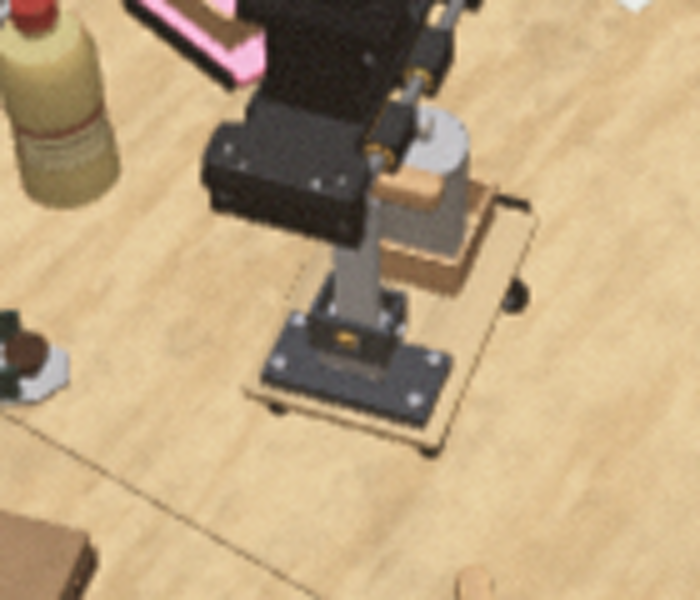

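The crop shows the brass button out in the collar window at (345,337), and the caddy is still flat on its wheels. Next I'll compute the path rows: a short straight, an arc, then straight.

```bash
cat > plan.py <<'E'
import numpy as np,sys
from math import *
def rows(s0,s1,n,S,R,th):   # arc-length profile -> rows (x left, y fwd cm, wz) relative to pose at s0
    def P(s):
        if s<S: return np.array([s,0,0.])
        a=min((s-S)/R,radians(th)); e=max(0,s-S-R*radians(th))
        p=np.array([S+R*sin(a)+e*cos(a),-R*(1-cos(a))-e*sin(a),-a]); return p
    p0=P(s0)
    for k in range(1,n+1):
        d=P(s0+(s1-s0)*k/n)-p0; c,s=cos(p0[2]),sin(p0[2])
        print("x %.2f y %.2f wz %.1f"%((-s*d[0]+c*d[1])/10,(c*d[0]+s*d[1])/10,-degrees(d[2])))
E
python3 -c "
from plan import *
for a,b in((0,40),(40,85),(85,128)):
    print(a,b);rows(a,b,8,15,281,23.1)"
```

```text
0 40
x 0.00 y 0.50 wz -0.0
x 0.00 y 1.00 wz -0.0
x -0.00 y 1.50 wz 0.0
x -0.00 y 2.00 wz 1.0
x -0.02 y 2.50 wz 2.0
x -0.04 y 3.00 wz 3.1
x -0.07 y 3.50 wz 4.1
x -0.11 y 4.00 wz 5.1
40 85
x -0.01 y 0.56 wz 1.1
x -0.02 y 1.12 wz 2.3
x -0.05 y 1.69 wz 3.4
x -0.09 y 2.25 wz 4.6
x -0.14 y 2.81 wz 5.7
x -0.20 y 3.37 wz 6.9
x -0.28 y 3.92 wz 8.0
x -0.36 y 4.48 wz 9.2
85 128
x -0.01 y 0.54 wz 1.1
x -0.02 y 1.07 wz 2.2
x -0.05 y 1.61 wz 3.3
x -0.08 y 2.15 wz 4.4
x -0.13 y 2.68 wz 5.5
x -0.18 y 3.22 wz 6.6
x -0.25 y 3.75 wz 7.7
x -0.33 y 4.28 wz 8.8
```

Request:
move_arm:
  deltas:
    - {"gripper": 1,"x": 0,"y": 0,"z": 0.15,"wx": 0,"wy": 0,"wz": 0}
    - {"gripper": 1,"x": 0,"y": 0,"z": 0.27,"wx": 0,"wy": 0,"wz": 0}
    - {"gripper": 1,"x": 0,"y": 0,"z": 0.27,"wx": 0,"wy": 0,"wz": 0}

```text
clock: 6.87
eef_pos: [534.8, 101.0, 360.3]
tcp_rot: [[0.968, 0.251, 0.0], [0.251, -0.968, -0.0], [0.0, 0.0, -1.0]]
ft_force: [0.0, 0.0, -0.1]
gripper_width: 15.6
gripper_force: 35.0
```

Request:
move_arm:
  deltas:
    - {"gripper": 1,"x": 0,"y": 0.3,"z": 0,"wx": 0,"wy": 0,"wz": 0}
    - {"gripper": 1,"x": 0,"y": 0.8,"z": 0,"wx": 0,"wy": 0,"wz": 0}
    - {"gripper": 1,"x": 0,"y": 1.5,"z": 0,"wx": 0,"wy": 0,"wz": 0}
    - {"gripper": 1,"x": 0,"y": 2,"z": 0,"wx": 0,"wy": 0,"wz": 1}
    - {"gripper": 1,"x": -0.02,"y": 2.5,"z": 0,"wx": 0,"wy": 0,"wz": 2}
    - {"gripper": 1,"x": -0.04,"y": 3,"z": 0,"wx": 0,"wy": 0,"wz": 3.1}
    - {"gripper": 1,"x": -0.07,"y": 3.5,"z": 0,"wx": 0,"wy": 0,"wz": 4.1}
    - {"gripper": 1,"x": -0.11,"y": 4,"z": 0,"wx": 0,"wy": 0,"wz": 5.1}

```text
clock: 7.53
eef_pos: [544.0, 61.3, 360.2]
tcp_rot: [[0.987, 0.162, 0.001], [0.162, -0.987, 0.0], [0.001, 0.0, -1.0]]
ft_force: [0.5, 1.1, 0.9]
gripper_width: 15.5
gripper_force: 35.0
```

Request:
move_arm:
  deltas:
    - {"gripper": 1,"x": -0.01,"y": 0.56,"z": 0,"wx": 0,"wy": 0,"wz": 1.1}
    - {"gripper": 1,"x": -0.02,"y": 1.12,"z": 0,"wx": 0,"wy": 0,"wz": 2.3}
    - {"gripper": 1,"x": -0.05,"y": 1.69,"z": 0,"wx": 0,"wy": 0,"wz": 3.4}
    - {"gripper": 1,"x": -0.09,"y": 2.25,"z": 0,"wx": 0,"wy": 0,"wz": 4.6}
    - {"gripper": 1,"x": -0.14,"y": 2.81,"z": 0,"wx": 0,"wy": 0,"wz": 5.7}
    - {"gripper": 1,"x": -0.2,"y": 3.37,"z": 0,"wx": 0,"wy": 0,"wz": 6.9}
    - {"gripper": 1,"x": -0.28,"y": 3.92,"z": 0,"wx": 0,"wy": 0,"wz": 8}
    - {"gripper": 1,"x": -0.36,"y": 4.48,"z": 0,"wx": 0,"wy": 0,"wz": 9.2}

```text
clock: 8.2
eef_pos: [547.6, 16.6, 360.1]
tcp_rot: [[1.0, 0.002, 0.001], [0.002, -1.0, 0.0], [0.001, -0.0, -1.0]]
ft_force: [0.5, 1.3, 1.0]
gripper_width: 15.3
gripper_force: 35.0
```

Request:
move_arm:
  deltas:
    - {"gripper": 1,"x": -0.01,"y": 0.54,"z": 0,"wx": 0,"wy": 0,"wz": 1.1}
    - {"gripper": 1,"x": -0.02,"y": 1.07,"z": 0,"wx": 0,"wy": 0,"wz": 2.2}
    - {"gripper": 1,"x": -0.05,"y": 1.61,"z": 0,"wx": 0,"wy": 0,"wz": 3.3}
    - {"gripper": 1,"x": -0.08,"y": 2.15,"z": 0,"wx": 0,"wy": 0,"wz": 4.4}
    - {"gripper": 1,"x": -0.13,"y": 2.68,"z": 0,"wx": 0,"wy": 0,"wz": 5.5}
    - {"gripper": 1,"x": -0.18,"y": 3.22,"z": 0,"wx": 0,"wy": 0,"wz": 6.6}
    - {"gripper": 1,"x": -0.25,"y": 3.75,"z": 0,"wx": 0,"wy": 0,"wz": 7.7}
    - {"gripper": 1,"x": -0.33,"y": 4.2,"z": 0,"wx": 0,"wy": 0,"wz": 8.8}

```text
clock: 8.87
eef_pos: [544.3, -25.6, 360.0]
tcp_rot: [[0.989, -0.151, 0.0], [-0.151, -0.989, -0.0], [0.0, 0.0, -1.0]]
ft_force: [2.2, 0.1, 0.8]
gripper_width: 16.0
gripper_force: 35.0
```

```bash
python3 - <<'E'
from h import *
o=r.get_obs();R=o["tcp_rot"];print(o["eef_pos"],o["ft_force"],np.degrees(np.arctan2(R[1,1],R[0,1])))
p=r.camera_params("wrist");im=r.snapshot("wrist")
import pickle;pickle.dump(p,open("w3.pkl","wb"))
t=r.snapshot("top")
c=np.zeros((600,800,3),np.uint8);c[:480,:640]=im[:,:,::-1]
cv2.imwrite("pics/w3.png",c[:480,:640])
b=cv2.resize(t[200:320,290:490,::-1],None,fx=4,fy=4,interpolation=cv2.INTER_CUBIC);cv2.imwrite("pics/t3.png",b)
E
```

```text
[544.31510293 -25.64931151 360.03407165] [2.2119909  0.08317708 0.84312425] -98.67845459039806
```

View pics/w3.png

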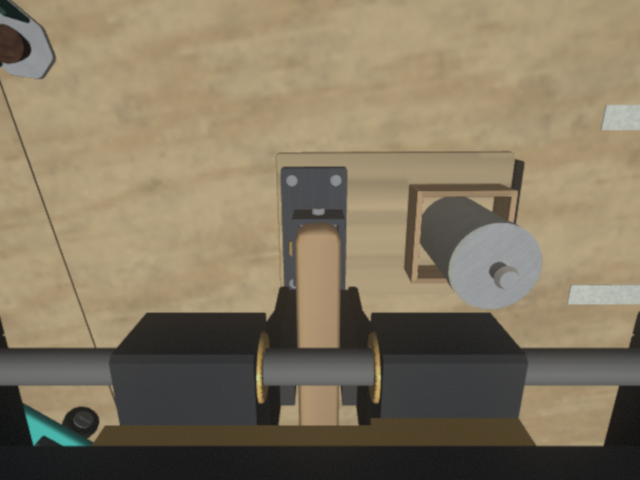

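View pics/t3.png

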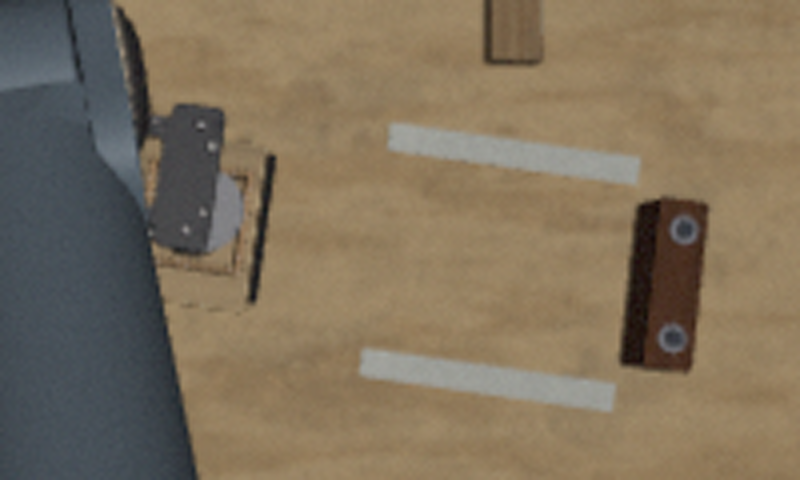

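```bash
python3 - <<'E'
from h import *
import pickle;p=pickle.load(open("w3.pkl","rb"))
D=np.array([486,-418.]);a=np.radians(-98.5);ex=np.array([np.cos(a),np.sin(a)]);ey=np.array([-ex[1],ex[0]])
def show(n,a,b):
    d=b-a;m=(a+b)/2;print(n,a.round(1),b.round(1),"mid dock",((m-D)@ex).round(1),((m-D)@ey).round(1),"len",np.linalg.norm(d).round(1),"ang",np.degrees(np.arctan2(d[1],d[0])).round(1))
f=lambda q,z:ray(p,q,z)[:2]
show("deckL",f((277,153),46),f((513,152.5),46))
show("rear",f((277,153),46),f((280,285),46))
show("tapeL innercorner",f((603,129),0),f((639,131),0))
show("tapeR innercorner",f((572,286),0),f((639,287),0))
A=lambda u,v:(290+(u+.5)/4-.5,200+(v+.5)/4-.5)
g=lambda q,z:ray("top",A(*q),z)[:2]
show("bumper",g((270,156),46),g((252,301),46))
show("stop",g((660,198),55),g((643,370),55))
show("tU",g((390,150),0),g((638,184),0));show("tL",g((363,349),0),g((614,384),0))
o=r.get_obs();e=o["eef_pos"][:2];print("tcp dock",(e-D)@ex,(e-D)@ey)
E
```

```text
deckL [602.8  -6.3] [ 578.2 -169.7] mid dock -341.8 54.6 len 165.3 ang -98.6
rear [602.8  -6.3] [503.7   9.5] mid dock -425.0 4.4 len 100.4 ang 170.9
tapeL innercorner [ 578.4 -261.3] [ 572.5 -289.7] mid dock -154.2 67.4 len 29.1 ang -101.7
tapeR innercorner [ 444.  -241.2] [ 433.9 -300.6] mid dock -138.5 -68.3 len 60.2 ang -99.6
bumper [ 569.3 -174.5] [ 475.5 -161.4] mid dock -252.7 -1.0 len 94.6 ang 172.0
stop [ 539.7 -423.8] [ 430.  -408.7] mid dock -1.6 -1.4 len 110.8 ang 172.1
tU [ 577.9 -260.7] [ 553.9 -427.5] mid dock -84.9 68.1 len 168.6 ang -98.2
tL [ 444.4 -239.5] [ 420.2 -406.4] mid dock -86.0 -67.2 len 168.7 ang -98.3
tcp dock -395.7729923253306 -0.27745954420666014
```

The caddy is centred to about 1 mm and parallel to the lane. In the wrist view the deck's left edge is level at row 153, and in the top crop the bumper runs from (270,156) to (252,301). Driving straight on.

Request:
move_arm:
  deltas:
    - {"gripper": 1,"x": 0,"y": 0.5,"z": 0,"wx": 0,"wy": 0,"wz": 0}
    - {"gripper": 1,"x": 0,"y": 1.1,"z": 0,"wx": 0,"wy": 0,"wz": 0}
    - {"gripper": 1,"x": 0,"y": 1.7,"z": 0,"wx": 0,"wy": 0,"wz": 0}
    - {"gripper": 1,"x": 0,"y": 2.3,"z": 0,"wx": 0,"wy": 0,"wz": 0}
    - {"gripper": 1,"x": 0,"y": 2.9,"z": 0,"wx": 0,"wy": 0,"wz": 0}
    - {"gripper": 1,"x": 0,"y": 3.5,"z": 0,"wx": 0,"wy": 0,"wz": 0}
    - {"gripper": 1,"x": 0,"y": 4.1,"z": 0,"wx": 0,"wy": 0,"wz": 0}
    - {"gripper": 1,"x": 0,"y": 4.7,"z": 0,"wx": 0,"wy": 0,"wz": 0}

```text
clock: 9.63
eef_pos: [537.3, -72.1, 360.0]
tcp_rot: [[0.989, -0.149, -0.0], [-0.149, -0.989, -0.0], [-0.0, 0.0, -1.0]]
ft_force: [2.2, 1.1, -1.4]
gripper_width: 15.1
gripper_force: 35.0
```

Request:
move_arm:
  deltas:
    - {"gripper": 1,"x": 0,"y": 0.6,"z": 0,"wx": 0,"wy": 0,"wz": 0}
    - {"gripper": 1,"x": 0,"y": 1.2,"z": 0,"wx": 0,"wy": 0,"wz": 0}
    - {"gripper": 1,"x": 0,"y": 1.8,"z": 0,"wx": 0,"wy": 0,"wz": 0}
    - {"gripper": 1,"x": 0,"y": 2.4,"z": 0,"wx": 0,"wy": 0,"wz": 0}
    - {"gripper": 1,"x": 0,"y": 3.0,"z": 0,"wx": 0,"wy": 0,"wz": 0}
    - {"gripper": 1,"x": 0,"y": 3.6,"z": 0,"wx": 0,"wy": 0,"wz": 0}
    - {"gripper": 1,"x": 0,"y": 4.2,"z": 0,"wx": 0,"wy": 0,"wz": 0}
    - {"gripper": 1,"x": 0,"y": 4.8,"z": 0,"wx": 0,"wy": 0,"wz": 0}

```text
clock: 10.3
eef_pos: [530.2, -119.4, 360.0]
tcp_rot: [[0.989, -0.149, -0.0], [-0.149, -0.989, 0.0], [-0.0, 0.0, -1.0]]
ft_force: [1.0, 1.5, -0.1]
gripper_width: 15.4
gripper_force: 35.0
```

Request:
move_arm:
  deltas:
    - {"gripper": 1,"x": 0,"y": 0.6,"z": 0,"wx": 0,"wy": 0,"wz": 0}
    - {"gripper": 1,"x": 0,"y": 1.2,"z": 0,"wx": 0,"wy": 0,"wz": 0}
    - {"gripper": 1,"x": 0,"y": 1.8,"z": 0,"wx": 0,"wy": 0,"wz": 0}
    - {"gripper": 1,"x": 0,"y": 2.4,"z": 0,"wx": 0,"wy": 0,"wz": 0}
    - {"gripper": 1,"x": 0,"y": 3.0,"z": 0,"wx": 0,"wy": 0,"wz": 0}
    - {"gripper": 1,"x": 0,"y": 3.6,"z": 0,"wx": 0,"wy": 0,"wz": 0}
    - {"gripper": 1,"x": 0,"y": 4.2,"z": 0,"wx": 0,"wy": 0,"wz": 0}
    - {"gripper": 1,"x": 0,"y": 4.8,"z": 0,"wx": 0,"wy": 0,"wz": 0}

```text
clock: 10.97
eef_pos: [523.0, -166.8, 360.0]
tcp_rot: [[0.989, -0.149, -0.0], [-0.149, -0.989, -0.0], [-0.0, 0.0, -1.0]]
ft_force: [2.3, 0.4, -0.4]
gripper_width: 15.7
gripper_force: 35.0
```

Request:
move_arm:
  deltas:
    - {"gripper": 1,"x": 0,"y": 0.6,"z": 0,"wx": 0,"wy": 0,"wz": 0}
    - {"gripper": 1,"x": 0,"y": 1.2,"z": 0,"wx": 0,"wy": 0,"wz": 0}
    - {"gripper": 1,"x": 0,"y": 1.8,"z": 0,"wx": 0,"wy": 0,"wz": 0}
    - {"gripper": 1,"x": 0,"y": 2.4,"z": 0,"wx": 0,"wy": 0,"wz": 0}
    - {"gripper": 1,"x": 0,"y": 3.0,"z": 0,"wx": 0,"wy": 0,"wz": 0}
    - {"gripper": 1,"x": 0,"y": 3.6,"z": 0,"wx": 0,"wy": 0,"wz": 0}
    - {"gripper": 1,"x": 0,"y": 4.1,"z": 0,"wx": 0,"wy": 0,"wz": 0}
    - {"gripper": 1,"x": 0,"y": 4.5,"z": 0,"wx": 0,"wy": 0,"wz": 0}

```text
clock: 11.63
eef_pos: [516.3, -211.6, 360.0]
tcp_rot: [[0.989, -0.149, -0.0], [-0.149, -0.989, -0.0], [0.0, 0.0, -1.0]]
ft_force: [2.0, 0.5, -1.1]
gripper_width: 15.8
gripper_force: 35.0
```

```bash
python3 - <<'E'
from h import *
D=np.array([486,-418.]);a=np.radians(-98.5);ex=np.array([np.cos(a),np.sin(a)]);ey=np.array([-ex[1],ex[0]])
o=r.get_obs();R=o["tcp_rot"];e=o["eef_pos"][:2];print("tcp dock",(e-D)@ex,(e-D)@ey,o["eef_pos"],o["ft_force"],np.degrees(np.arctan2(R[1,1],R[0,1])))
p=r.camera_params("wrist");im=r.snapshot("wrist");t=r.snapshot("top")
import pickle;pickle.dump(p,open("w4.pkl","wb"))
c=np.zeros((600,800,3),np.uint8);c[:360,:400]=cv2.resize(im[60:330,240:640,::-1],(400,270)).repeat(1,0)[:360] if 0 else cv2.copyMakeBorder(im[60:330,240:640,::-1],0,90,0,0,0)
c[:360,400:]=cv2.resize(t[220:310,375:475,::-1],(400,360),interpolation=cv2.INTER_CUBIC)
cv2.imwrite("pics/c4.png",c[:360])
E
```

```text
tcp dock -208.56101361524082 -0.5659860790923877 [ 516.2675114  -211.64619099  360.03259171] [ 1.98615055  0.46890497 -1.11739564] -98.58076273368032
```

View pics/c4.png

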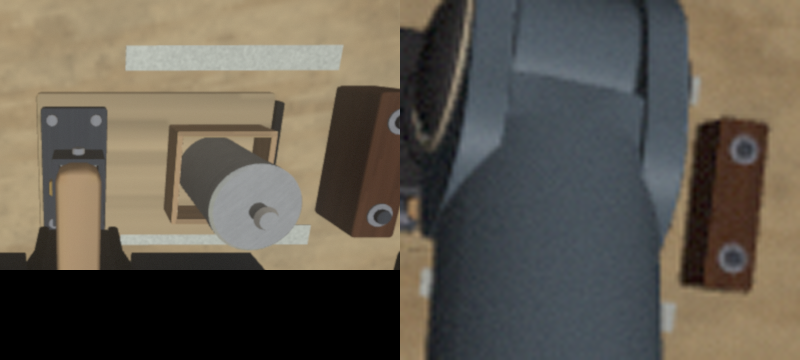

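In the view the deck is parallel to the tapes (deck edge row 93, tape row 58), the nose is about 60 mm short of the stop, and no castor sticks out. Continuing more slowly.

Request:
move_arm:
  deltas:
    - {"gripper": 1,"x": 0.01,"y": 0.5,"z": 0,"wx": 0,"wy": 0,"wz": 0}
    - {"gripper": 1,"x": 0.02,"y": 1.1,"z": 0,"wx": 0,"wy": 0,"wz": 0}
    - {"gripper": 1,"x": 0.02,"y": 1.7,"z": 0,"wx": 0,"wy": 0,"wz": 0}
    - {"gripper": 1,"x": 0.03,"y": 2.3,"z": 0,"wx": 0,"wy": 0,"wz": 0}
    - {"gripper": 1,"x": 0.04,"y": 2.9,"z": 0,"wx": 0,"wy": 0,"wz": 0}
    - {"gripper": 1,"x": 0.05,"y": 3.4,"z": 0,"wx": 0,"wy": 0,"wz": 0}
    - {"gripper": 1,"x": 0.05,"y": 3.8,"z": 0,"wx": 0,"wy": 0,"wz": 0}
    - {"gripper": 1,"x": 0.05,"y": 4.2,"z": 0,"wx": 0,"wy": 0,"wz": 0}

```text
clock: 12.4
eef_pos: [510.5, -253.0, 360.0]
tcp_rot: [[0.989, -0.149, -0.0], [-0.149, -0.989, -0.0], [-0.0, 0.0, -1.0]]
ft_force: [0.3, 1.4, -0.5]
gripper_width: 15.6
gripper_force: 35.0
```

Request:
move_arm:
  deltas:
    - {"gripper": 1,"x": 0,"y": 0.2,"z": 0,"wx": 0,"wy": 0,"wz": 0}
    - {"gripper": 1,"x": 0,"y": 0.4,"z": 0,"wx": 0,"wy": 0,"wz": 0}
    - {"gripper": 1,"x": 0,"y": 0.6,"z": 0,"wx": 0,"wy": 0,"wz": 0}
    - {"gripper": 1,"x": 0,"y": 0.8,"z": 0,"wx": 0,"wy": 0,"wz": 0}
    - {"gripper": 1,"x": 0,"y": 1.0,"z": 0,"wx": 0,"wy": 0,"wz": 0}
    - {"gripper": 1,"x": 0,"y": 1.15,"z": 0,"wx": 0,"wy": 0,"wz": 0}
    - {"gripper": 1,"x": 0,"y": 1.3,"z": 0,"wx": 0,"wy": 0,"wz": 0}
    - {"gripper": 1,"x": 0,"y": 1.4,"z": 0,"wx": 0,"wy": 0,"wz": 0}

```text
clock: 13.07
eef_pos: [508.5, -266.4, 360.0]
tcp_rot: [[0.989, -0.149, -0.0], [-0.149, -0.989, -0.0], [-0.0, 0.0, -1.0]]
ft_force: [-0.2, 0.8, 0.2]
gripper_width: 15.6
gripper_force: 35.0
```

Request:
move_arm:
  deltas:
    - {"gripper": 1,"x": 0,"y": 0.1,"z": 0,"wx": 0,"wy": 0,"wz": 0}
    - {"gripper": 1,"x": 0,"y": 0.2,"z": 0,"wx": 0,"wy": 0,"wz": 0}
    - {"gripper": 1,"x": 0,"y": 0.25,"z": 0,"wx": 0,"wy": 0,"wz": 0}
    - {"gripper": 1,"x": 0,"y": 0.3,"z": 0,"wx": 0,"wy": 0,"wz": 0}

```text
clock: 13.4
eef_pos: [508.1, -269.2, 360.0]
tcp_rot: [[0.989, -0.149, -0.0], [-0.149, -0.989, 0.0], [-0.0, 0.0, -1.0]]
ft_force: [-0.2, -0.1, -0.7]
gripper_width: 15.5
gripper_force: 35.0
```

Request:
move_arm:
  deltas:
    - {"gripper": 1,"x": 0,"y": 0.1,"z": 0,"wx": 0,"wy": 0,"wz": 0}
    - {"gripper": 1,"x": 0,"y": 0.2,"z": 0,"wx": 0,"wy": 0,"wz": 0}
    - {"gripper": 1,"x": 0,"y": 0.2,"z": 0,"wx": 0,"wy": 0,"wz": 0}

```text
clock: 13.65
eef_pos: [507.8, -271.5, 360.0]
tcp_rot: [[0.989, -0.149, -0.0], [-0.149, -0.989, -0.0], [-0.0, 0.0, -1.0]]
ft_force: [-0.9, -0.3, -0.9]
gripper_width: 15.3
gripper_force: 35.0
```

Request:
move_arm:
  deltas:
    - {"gripper": 1,"x": 0,"y": 0.1,"z": 0,"wx": 0,"wy": 0,"wz": 0}
    - {"gripper": 1,"x": 0,"y": 0.15,"z": 0,"wx": 0,"wy": 0,"wz": 0}
    - {"gripper": 1,"x": 0,"y": 0.15,"z": 0,"wx": 0,"wy": 0,"wz": 0}

```text
clock: 13.9
eef_pos: [507.6, -272.7, 360.0]
tcp_rot: [[0.989, -0.149, -0.0], [-0.149, -0.989, 0.0], [-0.0, -0.0, -1.0]]
ft_force: [-0.0, 0.7, -0.8]
gripper_width: 15.7
gripper_force: 35.0
```

Request:
move_arm:
  deltas:
    - {"gripper": 1,"x": 0,"y": 0.1,"z": 0,"wx": 0,"wy": 0,"wz": 0}
    - {"gripper": 1,"x": 0,"y": 0.1,"z": 0,"wx": 0,"wy": 0,"wz": 0}
    - {"gripper": 1,"x": 0,"y": 0.1,"z": 0,"wx": 0,"wy": 0,"wz": 0}

```text
clock: 14.15
eef_pos: [507.6, -273.1, 360.0]
tcp_rot: [[0.989, -0.148, -0.0], [-0.148, -0.989, 0.001], [-0.0, -0.001, -1.0]]
ft_force: [-0.2, 3.2, -0.6]
gripper_width: 15.5
gripper_force: 35.0
```

Request:
move_arm:
  deltas:
    - {"gripper": 1,"x": 0,"y": 0.1,"z": 0,"wx": 0,"wy": 0,"wz": 0}
    - {"gripper": 1,"x": 0,"y": 0.1,"z": 0,"wx": 0,"wy": 0,"wz": 0}
    - {"gripper": 1,"x": 0,"y": 0.1,"z": 0,"wx": 0,"wy": 0,"wz": 0}

```text
clock: 14.4
eef_pos: [507.6, -273.5, 360.0]
tcp_rot: [[0.989, -0.148, -0.0], [-0.148, -0.989, 0.002], [-0.0, -0.002, -1.0]]
ft_force: [0.2, 4.7, 0.1]
gripper_width: 15.2
gripper_force: 35.0
```

The nose is against the stop, with force rising to 4.7 N. Easing off slightly, then opening and retreating.

Request:
move_arm:
  deltas:
    - {"gripper": 1,"x": 0,"y": -0.1,"z": 0,"wx": 0,"wy": 0,"wz": 0}
    - {"gripper": 0.7,"x": 0,"y": -0.1,"z": 0,"wx": 0,"wy": 0,"wz": 0}
    - {"gripper": 0.4,"x": 0,"y": -0.1,"z": 0,"wx": 0,"wy": 0,"wz": 0}
    - {"gripper": 0.3,"x": 0,"y": -0.1,"z": 0,"wx": 0,"wy": 0,"wz": 0}
    - {"gripper": 0.3,"x": 0,"y": -0.1,"z": 0,"wx": 0,"wy": 0,"wz": 0}
    - {"gripper": 0.3,"x": 0,"y": -0.1,"z": 0,"wx": 0,"wy": 0,"wz": 0}
    - {"gripper": 0.3,"x": 0,"y": -0.1,"z": 0,"wx": 0,"wy": 0,"wz": 0}
    - {"gripper": 0.3,"x": 0,"y": -0.1,"z": 0,"wx": 0,"wy": 0,"wz": 0}

```text
clock: 15.07
eef_pos: [507.5, -273.9, 360.2]
tcp_rot: [[0.989, -0.149, 0.0], [-0.149, -0.989, -0.0], [0.0, 0.0, -1.0]]
ft_force: [-0.2, 0.7, 0.1]
gripper_width: 53.9
gripper_force: 0.0
```

Request:
move_arm:
  deltas:
    - {"gripper": 0.3,"x": 0,"y": 0,"z": -0.5,"wx": 0,"wy": 0,"wz": 0}
    - {"gripper": 0.3,"x": 0,"y": 0,"z": -1.5,"wx": 0,"wy": 0,"wz": 0}
    - {"gripper": 0.3,"x": 0,"y": 0,"z": -2.5,"wx": 0,"wy": 0,"wz": 0}
    - {"gripper": 0.3,"x": 0,"y": 0,"z": -4,"wx": 0,"wy": 0,"wz": 0}
    - {"gripper": 0.3,"x": 0,"y": 0,"z": -5.5,"wx": 0,"wy": 0,"wz": 0}
    - {"gripper": 0.3,"x": 0,"y": 0,"z": -7,"wx": 0,"wy": 0,"wz": 0}
    - {"gripper": 0.3,"x": 0,"y": 0,"z": -8,"wx": 0,"wy": 0,"wz": 0}
    - {"gripper": 0.3,"x": 0,"y": 0,"z": -8,"wx": 0,"wy": 0,"wz": 0}

```text
clock: 15.73
eef_pos: [508.1, -273.8, 443.5]
tcp_rot: [[0.989, -0.149, 0.006], [-0.149, -0.989, -0.003], [0.006, 0.002, -1.0]]
ft_force: [-0.1, -0.1, 0.1]
gripper_width: 61.0
gripper_force: 0.0
```

```bash
python3 - <<'E'
from h import *
o=r.get_obs();print(o["ft_force"],o["gripper_width"],o["eef_pos"])
p=r.camera_params("wrist");im=r.snapshot("wrist");s=r.snapshot("scene")
import pickle;pickle.dump(p,open("w5.pkl","wb"))
c=proj("scene",[500,-340,60]).astype(int);print(c)
y0=max(0,c[1]-75);x0=c[0]-70
b=np.zeros((480,800,3),np.uint8);b[:,:480]=im[:,160:,::-1]
b[:300,480:]=cv2.resize(s[y0:y0+150,x0:x0+160,::-1],(320,300),interpolation=cv2.INTER_CUBIC)
cv2.imwrite("pics/c5.png",b)
E
```

```text
[-0.14306984 -0.05203425  0.07060415] 60.996202502238226 [ 508.06081806 -273.7686128   443.54436954]
[398 212]
```

View pics/c5.png

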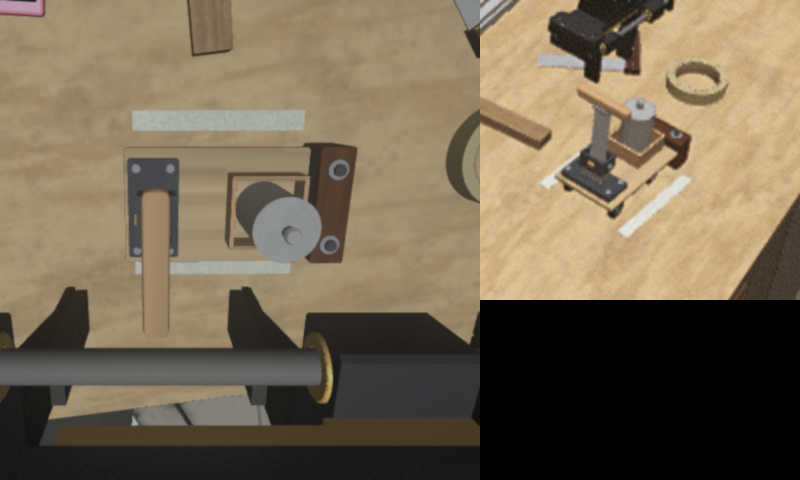

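```bash
python3 - <<'E'
from h import *
import pickle;p=pickle.load(open("w5.pkl","rb"))
D=np.array([486,-418.]);a=np.radians(-98.5);ex=np.array([np.cos(a),np.sin(a)]);ey=np.array([-ex[1],ex[0]])
def f(n,q,z):
    w=ray(p,q,z)[:2]-D;print(n,(w@ex).round(1),(w@ey).round(1))
f("deck rear L",(284,149),46);f("deck front L",(469,149),46);f("bar far",(315,191),203);f("bar near",(316,336),203)
f("stop top L front",(478,144),55); f("stop top L back",(516,147),55)
f("tapeL in",(293,131),0);f("tapeL in e",(464,130),0);f("tapeR",(296,262),0)
E
```

```text
deck rear L -175.0 53.1
deck front L -8.8 52.9
bar far -146.4 43.7
bar near -146.0 -44.6
stop top L front -4.7 57.9
stop top L back 28.9 55.3
tapeL in -169.3 66.9
tapeL in e 0.8 67.7
tapeR -168.6 -71.8
```

The final view shows the bar centre at (-146, 0) in the dock frame, which puts the nose at the stop. The caddy is square, the brass button is visible at crop (136,219), and the canister is upright. Handing in.

```bash
python3 -c "
from bench import r
print(r.job_done())"
```

```text
the job is handed in; nothing more can be done
None
```

I handed the job in; no verdict came back. At the last look the handle was locked up, the nose was square and centred against the stop, the canister was standing, and the gripper was open and clear. I never saw the castors directly at the end; I take them to be trailing from the roughly 250 mm straight run.

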